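Cull the short pins from the bifold locker

TASK

Take the bifold door on top of the blue pin locker by its bar handle and fold both panels right back along their track; then pick the two short pins out from among the six and put them in the red reject tray, and fold the door fully shut again. Leave the four full-length pins standing where they are, and do not disturb the tape measure, the screwdriver or the pipe elbow on the table.

Things in the scene. Friction and masses are not known exactly. Their poses are not given: they have to be found in the camera images.
- locker: Low blue steel pin locker, fixed, 250 (x) x 310 (y) x 70 mm high, turned by up to about 12 degrees. Origin: centre of its underside; x, y along its sides, z up. Its top is a bifold door lying flat: two grey panels, each 230 mm (x) by 140 mm (y), 8 mm thick. Opening folds both up like a tent and gathers them at the -y end. Inside: floor at z = 6, side walls at x = +-115, end wall at y = +145 mm.
- door_jamb (a point): Middle of the rear panel's fixed hinge line, in the locker's frame at (0, -140, 60) mm, axes as the locker's. All hinge lines run along the locker's x. The front panel is hinged to the rear panel's other edge (the fold, at locker y = 0 when shut); its own free edge (y = +140 when shut) runs in the side tracks towards the jamb at constant height as the fold rises.
- pin_area (a point): Point on the locker's inner floor amid the six standing pins, in the locker's frame at (0, 65, 6) mm, axes as the locker's. Pins stand in two rows (locker x = -34 and +34) of three (locker y = 20, 65, 110), each within 4 mm of that; which pin is where is random.
- rear_panel (a joint): Fold angle a of the door: the rear panel's angle above level, 0 = shut flat, 1.45 = end stop, folded right back. The front panel slopes down from the fold at the same angle. Stiff hinges hold the door wherever it is left (about 0.3 N m at this hinge; 5 to 8 N at the handle moves it).
- door_handle (a point): Middle of the handle on the front panel, 30 mm from the fold: round steel bar 12 mm thick along the locker's x, 84 mm clear between its posts, 34 mm clear above the panel. At door angle a it lies in the locker's frame at x = 0, y = -140 + 170 cos a + 48 sin a, z = 60 + 110 sin a + 48 cos a (mm). The bar can turn in a grip as the panel tilts.
- reject_tray: Open red plastic reject tray, fixed, 130 (x) x 110 (y) x 35 mm high, walls and floor 4 to 5 mm. Origin: centre of its underside, z up.
- short_pin_1_centre (a point): Centre (half-way up, 16 mm above its foot) of a short brass pin, 32 mm tall: standing, foot flange 24 mm across and 7 mm high, then a plain 16 mm shank cut off flat at the top. To be culled. z up along the pin.
- short_pin_2_centre (a point): Centre (half-way up, 16 mm above its foot) of a short brass pin, 32 mm tall: standing, foot flange 24 mm across and 7 mm high, then a plain 16 mm shank cut off flat at the top. To be culled. z up along the pin.
- good_pin_1_centre (a point): Centre (half-way up, 24 mm above its foot) of a full-length brass pin, 48 mm tall: standing, foot flange 24 mm across and 7 mm high, then a 16 mm shank with a tapered nose over the top 10 mm. To be left standing. z up along the pin.
- good_pin_2_centre (a point): Centre (half-way up, 24 mm above its foot) of a full-length brass pin, 48 mm tall: standing, foot flange 24 mm across and 7 mm high, then a 16 mm shank with a tapered nose over the top 10 mm. To be left standing. z up along the pin.
- good_pin_3_centre (a point): Centre (half-way up, 24 mm above its foot) of a full-length brass pin, 48 mm tall: standing, foot flange 24 mm across and 7 mm high, then a 16 mm shank with a tapered nose over the top 10 mm. To be left standing. z up along the pin.
- good_pin_4_centre (a point): Centre (half-way up, 24 mm above its foot) of a full-length brass pin, 48 mm tall: standing, foot flange 24 mm across and 7 mm high, then a 16 mm shank with a tapered nose over the top 10 mm. To be left standing. z up along the pin.
- tape_measure: Bystander, loose on the table: yellow tape measure, 33x88x64 mm. Origin: centre of its underside. Leave alone.
- screwdriver_1: Bystander, loose on the table: yellow-handled screwdriver, 208 mm long, 25 mm high. Origin: centre of its underside. Leave alone.
- pipe_elbow: Bystander, loose on the table: brass pipe elbow, 59x59x35 mm. Origin: centre of its underside. Leave alone.

How it is judged:
By the outcome, as a careful person would: the job done as asked, in the order asked, and still so for the second after the job is handed in, with the robot touching nothing.
It also fails if it takes over 72 s, if anything falls off the work surface, if the arm or the gripper's body presses on something with over 40 N, if the wrist force passes 120 N, or if a joint passes its speed limit or range.

ROBOT

A 7-joint arm with a two-finger parallel gripper is mounted at the origin on a cart in front of the work surface, level with it; the furniture and walls round the work are solid. World frame = base frame: x ahead of the robot, y to its left, z up, the work surface at z = 0. Lengths are in m, angles in rad, forces in N, time in s.
With the tool pointing down it reaches from about 0.35 to 0.9 m from the base axis. Payload 19.9 kg.
Tool frame: the origin (TCP) lies at the very end of the fingers, on their centre line; the grasp point (between the pads) lies 19 mm behind it; z points along the fingers, y is the line along which they close (so a half turn about z gives the same grasp; the last joint's range is limited). The gripper opens to 94 mm and grips with 3 to 60 N. Pads are 16 mm wide; open, the fingers measure 119 mm over their backs; the gripper's body (75 mm by 177 mm) begins 78 mm behind the grasp point.
Start: joints at [1.089, 0.417, -0.01, 1.614, 0.005, 1.111, -0.053], TCP at [0.267, -0.565, 0.178] pointing down, gripper open.
Joint ranges: [-2.81, 2.81], [-0.39, 2.02], [-1.27, 1.25], [0.06, 2.57], [-1.19, 4.33], [0.19, 2], [-2.82, 2.82]. Speed limits (rad/s): [1.89, 1.89, 2.39, 2.39, 3.01, 3.01, 3.01].

INTERFACE

Orientations are given as a unit quaternion [x, y, z, w].
In Python, from rig import readout, optics, order gives the robot as it stands.
- The arm moves only by the shell command python3 -m pendant 'ROWS' [FORCE]. ROWS is JSON, a list of rows, each a list of 7 numbers: the turn, a rotation vector about the tool's x, y, z in units of 0.08 rad (1.0 is 0.08 rad), then the shift along the tool's x, y, z in units of 30 mm (1.0 is 30 mm), then the opening, from 0 (shut) to 1 (fully open). In form: [[wx, wy, wz, tx, ty, tz, fingers], ...]. A call has 1 to 20 rows; each row shifts and turns the commanded pose from where the row before left it, along the tool's axes as they then stand; what a row does not reach is not made up. A row lasts 1/10 s, in which the tool goes at most 50 mm and 8.59 degrees, less where a joint would pass 70% of its speed; a pose out of reach is approached as far as the arm can. A call with a number of a shift or a turn outside -1 to 1 is refused whole. A call with a gripper value outside its range is refused whole. The fingers move at their own pace and stop on an object; FORCE is the grip in N (left out, the last holds). Time passes only in rows, so rows that do not move let the fingers close. It gives the time, the measured TCP pose, the force, the opening and the grip force at its end, in the units of the state.
- readout.get_obs(): the state, without advancing time (a new reading comes with each control period).
- optics.read_camera(name): name is "scene" or "side" or "wrist"; returns a dict with "img" (480x640x3 uint8, red, green, blue), "depth" (480x640 float32, m along the optical axis (not along the pixel's ray), 0 where there is no reading), "camera_matrix" (3x3 intrinsics, pixels), "view" (4x4, takes a point from world to camera coordinates). Camera axes: x right, y down, z forward; pixel columns grow to the right and rows downward; lengths in m; the calibration is good to about 2 mm. The wrist camera is an equidistant fisheye: a pixel r from the principal point sees the ray r / f radians off the axis. A picture is of the moment at which its call begins.
- order.close_job(): hands the job in; it is judged then, once.
The state is a dict: "time_s": time; "joints": joint angles; "joint_vel": joint speeds; "tau": joint torques, N m; "ee_pos": TCP position; "tool_rot": TCP orientation; "contact_force": force on the tool from outside, world axes, zero at the start; "moment": the same for the moment, N m; "grip_width": finger opening in m; "gripper_force": force on a finger pad.
Only numpy, scipy, OpenCV 4.12 (cv2) and the standard library are available. Lean on these libraries where they do the work, as an engineer would, in place of code of your own. Each camera call takes 0.05 s, during which the arm holds its last target. There are 200 camera calls.

## Working session

There is one attempt and no reset: what is moved stays moved. The work goes in short steps, Python scripts to look and compute and a shell command to move; the robot and the scene stay as the last step left them, time stands still between calls to the robot, and variables do not carry over. Pictures are saved under pics/ and viewed, at most 10 in all, crops included, and the job is handed in when it is done.

```bash
mkdir -p pics; ls; python3 - <<'E'
from rig import readout, optics
import cv2
o=readout.get_obs(); print({k:o[k] for k in('time_s','ee_pos','tool_rot','grip_width','contact_force')})
for n in('scene','side'):
    c=optics.read_camera(n); cv2.imwrite(f'pics/{n}0.png',c['img'][:,:,::-1]); print(n,c['camera_matrix'].tolist(),c['view'].round(4).tolist())
E
```

```text
pics
{'time_s': 0.0, 'ee_pos': array([ 0.26647834, -0.56488741,  0.17693197]), 'tool_rot': array([ 9.75807207e-01,  2.18631906e-01, -1.72727207e-04, -5.94734240e-04]), 'grip_width': 0.09444089736174326, 'contact_force': array([ 0.18648251,  0.49308207, -0.3920194 ])}
scene [[564.2708911301195, 0.0, 315.6824316618895], [0.0, 564.2708911301195, 241.5343160731302], [0.0, 0.0, 1.0]] [[-0.6836, -0.7298, 0.004, 0.3931], [-0.4853, 0.4504, -0.7494, 0.3357], [0.5451, -0.5143, -0.6621, 1.2721], [0.0, 0.0, 0.0, 1.0]]
side [[491.10231153881233, 0.0, 323.0646131514119], [0.0, 491.10231153881233, 237.76517949510074], [0.0, 0.0, 1.0]] [[-0.8669, -0.4984, 0.0112, 0.4723], [-0.2009, 0.3287, -0.9228, 0.202], [0.4563, -0.8022, -0.3851, 1.1456], [0.0, 0.0, 0.0, 1.0]]
```

View pics/scene0.png

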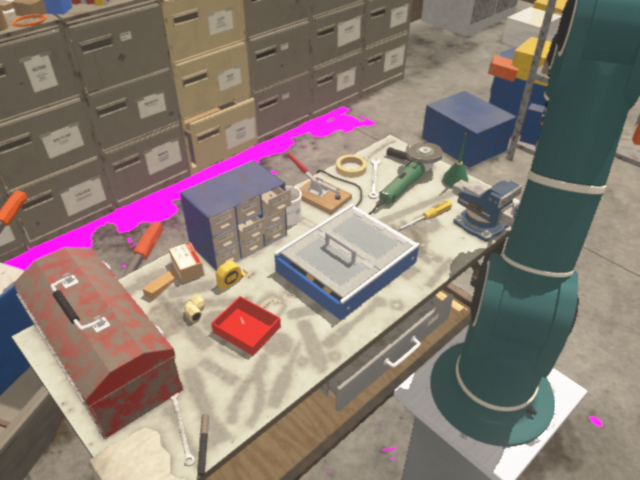

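View pics/side0.png

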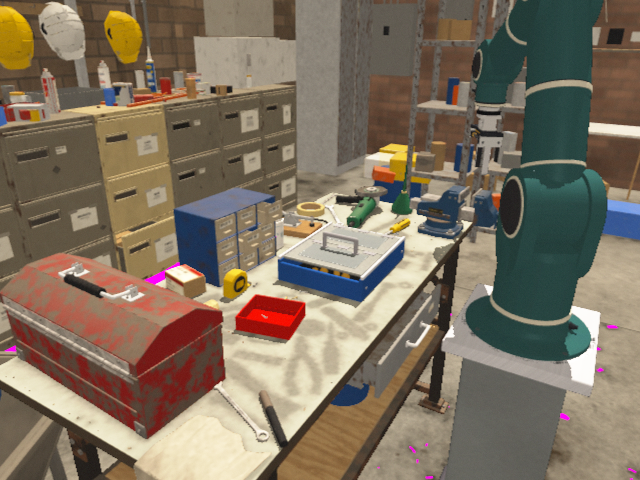

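```bash
cat > h.py <<'E'
import numpy as np, cv2
from rig import readout, optics
from scipy.spatial.transform import Rotation as R
def cloud(c):
    d=c['depth']; K=c['camera_matrix']; v,u=np.mgrid[:480,:640]
    P=np.stack([(u-K[0,2])/K[0,0]*d,(v-K[1,2])/K[1,1]*d,d],-1)
    T=np.linalg.inv(c['view']); return P@T[:3,:3].T+T[:3,3]
def proj(c,p):
    q=c['view'][:3,:3]@np.array(p)+c['view'][:3,3]; q=c['camera_matrix']@q; return q[:2]/q[2]
E
python3 - <<'E'
from h import *
c=optics.read_camera('scene'); P=cloud(c); I=c['img'].astype(int); ok=c['depth']>0
r,g,b=I[...,0],I[...,1],I[...,2]
v,u=np.mgrid[:480,:640]
win=(u>265)&(u<430)&(v>195)&(v<325)
# locker top: z 0.055-0.075
top=win&ok&(abs(P[...,2]-0.066)<.012)
pts=P[top][:,:2].astype(np.float32); print('top',len(pts),cv2.minAreaRect(pts))
blk=win&ok&(b>r+30)&(P[...,2]>0.01)
pts=P[blk]; print('blue',len(pts),pts.min(0),pts.max(0),cv2.minAreaRect(pts[:,:2].astype(np.float32)))
h=win&ok&(P[...,2]>0.095)&(P[...,2]<0.13)
pts=P[h];print('handle',len(pts),pts.mean(0),pts[:,2].max(),cv2.minAreaRect(pts[:,:2].astype(np.float32)))
red=(u>200)&(u<290)&(v>285)&(v<360)&ok&(r>150)&(g<60)
pts=P[red];print('tray',len(pts),pts.min(0),pts.max(0),cv2.minAreaRect(pts[:,:2].astype(np.float32)))
for n,(x,y) in dict(tape=(230,275),driver=(435,212),elbow=(194,310),shop=(320,188)).items(): print(n,P[y,x])
im=cv2.resize(c['img'][150:360,170:450,::-1],None,fx=2.85,fy=2.85,interpolation=cv2.INTER_CUBIC); cv2.imwrite('pics/crop1.png',im)
E
```

```text
top 7339 ((0.5850789546966553, -0.04735100269317627), (0.4199294149875641, 0.31637483835220337), 1.2638949155807495)
blue 1902 [ 0.37200621 -0.20245302  0.010004  ] [0.61880499 0.11265906 0.06545339] ((0.49823135137557983, -0.04449857771396637), (0.24763694405555725, 0.3108508884906769), 1.2590032815933228)
handle 254 [ 0.55469078 -0.00419254  0.10895818] 0.12284181375673764 ((0.5919934511184692, -0.01026579737663269), (0.2852138876914978, 0.06867910176515579), 14.333532333374023)
tray 274 [0.43806135 0.2312843  0.00243549] [0.58575184 0.35859285 0.04051466] ((0.5122213959693909, 0.29433590173721313), (0.13304471969604492, 0.11164821684360504), 11.918224334716797)
tape [0.65984374 0.22993884 0.04127137]
driver [ 0.47382507 -0.40550837  0.01803755]
elbow [0.62962673 0.36465116 0.03164839]
shop [ 0.77371146 -0.20441686  0.04782384]
```

View pics/crop1.png

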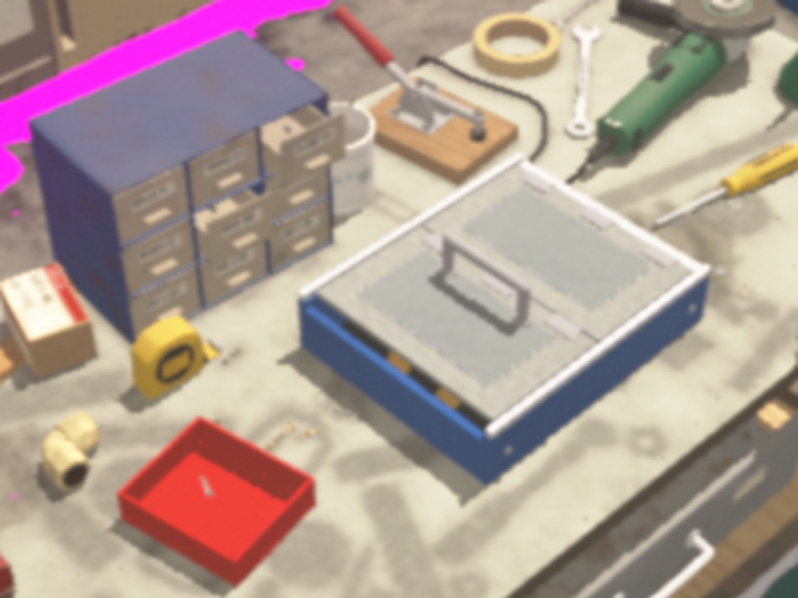

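```bash
cat >> h.py <<'E'
C=np.array([0.4983,-0.0445]); YAW=np.deg2rad(1.26)
def L2W(p,c=None):
    c=C if c is None else c; x,y,z=np.array(p)/1000.
    return np.array([c[0]+x*np.cos(YAW)-y*np.sin(YAW), c[1]+x*np.sin(YAW)+y*np.cos(YAW), z])
def W2L(P):
    d=np.asarray(P)[...,:2]-C; return np.stack([d[...,0]*np.cos(YAW)+d[...,1]*np.sin(YAW),-d[...,0]*np.sin(YAW)+d[...,1]*np.cos(YAW),np.asarray(P)[...,2]],-1)*1000
def to(p,yaw=None):
    """units of tool shift from the present pose to p (after turning to yaw of tool x, tool down)"""
    o=readout.get_obs(); q=R.from_quat(o['tool_rot'])
    if yaw is not None:
        q2=R.from_euler('z',yaw)*R.from_euler('x',np.pi); w=(q.inv()*q2).as_rotvec()/.08; q=q2
    else: w=np.zeros(3)
    t=q.inv().apply(np.array(p)-o['ee_pos'])/.03
    print('turn',w.round(2),'shift',t.round(2),'at',o['ee_pos'].round(4),'t',round(o['time_s'],2))
E
python3 - <<'E'
from h import *
c=optics.read_camera('scene');P=cloud(c);v,u=np.mgrid[:480,:640]
m=(u>322)&(u<358)&(v>230)&(v<268)&(P[...,2]>0.09)&(P[...,2]<.13)
l=W2L(P[m]);print(len(l),l.min(0),l.max(0),np.median(l,0)); b=l[l[:,2]>104];print(b.mean(0),b.min(0),b.max(0))
print('cabinet min', P[185:240,190:290].reshape(-1,3).min(0),P[185:240,190:290].reshape(-1,3).max(0))
to(L2W((0,30,220)),YAW)
E
```

```text
199 [-50.99895132  19.05972502  90.11505594] [ 56.8809327   36.06697799 119.43880588] [ -2.34097285  29.41702764 112.7536011 ]
[ -1.26322866  29.05901445 113.04364441] [-50.99895132  19.05972502 104.2586269 ] [ 55.76661779  36.06697799 119.43880588]
cabinet min [-0.26182656 -0.90034046 -0.80805427] [2.11452432 0.78981191 1.09223948]
turn [-0.01  0.    5.23] shift [  8.11 -18.18  -1.43] at [ 0.2665 -0.565   0.1772] t 0.2
```

```bash
python3 -m pendant '[[0,0,0,0,0,-0.8,0.6],[0,0,0.75,0,0,-0.6,0.6],[0,0,0.75,0,0,0,0.6],[0,0,0.75,0,0,0,0.6],[0,0,0.75,0,0,0,0.6],[0,0,0.75,0,0,0,0.6],[0,0,0.75,0,0,0,0.6],[0,0,0.73,0,0,0,0.6]]'; python3 -m pendant '[[0,0,0,0.42,-0.95,0,0.6],[0,0,0,0.42,-0.95,0,0.6],[0,0,0,0.42,-0.95,0,0.6],[0,0,0,0.42,-0.95,0,0.6],[0,0,0,0.42,-0.95,0,0.6],[0,0,0,0.42,-0.95,0,0.6],[0,0,0,0.42,-0.95,0,0.6],[0,0,0,0.42,-0.95,0,0.6],[0,0,0,0.42,-0.95,0,0.6],[0,0,0,0.42,-0.95,0,0.6],[0,0,0,0.42,-0.95,0,0.6],[0,0,0,0.42,-0.95,0,0.6],[0,0,0,0.42,-0.95,0,0.6],[0,0,0,0.42,-0.95,0,0.6],[0,0,0,0.42,-0.95,0,0.6],[0,0,0,0.42,-0.95,0,0.6],[0,0,0,0.42,-0.95,0,0.6],[0,0,0,0.42,-0.95,0,0.6],[0,0,0,0.4,-0.95,0,0.6],[0,0,0,0,0,0,0.6]]'; python3 - <<'E'
from h import *
to(L2W((0,30,108-19)),YAW)
E
```

```text
time_s: 1.0
ee_pos: [0.2666, -0.5651, 0.2193]
tool_rot: [1.0, 0.01, -0.0, -0.0]
contact_force: [-0.7, 0.0, -0.8]
grip_width: 0.056
gripper_force: 0.0
time_s: 3.0
ee_pos: [0.494, -0.0148, 0.2195]
tool_rot: [1.0, 0.014, 0.0, -0.001]
contact_force: [-1.0, -0.8, -0.5]
grip_width: 0.0564
gripper_force: 0.0
turn [-0.01 -0.    0.06] shift [ 0.12 -0.01  4.35] at [ 0.494  -0.0148  0.2195] t 3.0
```

```bash
python3 -m pendant '[[0,0,0,0.1,0,0.87,0.6],[0,0,0,0,0,0.87,0.6],[0,0,0,0,0,0.87,0.6],[0,0,0,0,0,0.87,0.6],[0,0,0,0,0,0.87,0.6],[0,0,0,0,0,0,0.6],[0,0,0,0,0,0,0],[0,0,0,0,0,0,0],[0,0,0,0,0,0,0],[0,0,0,0,0,0,0],[0,0,0,0,0,0,0],[0,0,0,0,0,0,0],[0,0,0,0,0,0,0],[0,0,0,0,0,0,0]]' 25; python3 - <<'E'
from h import *
to(L2W((0,30,108-19)),YAW)
p=lambda a:np.array([-140+170*np.cos(a)+48*np.sin(a),60+110*np.sin(a)+48*np.cos(a)])
A=np.concatenate([np.linspace(0,1.45,20)]);Q=np.array([p(a) for a in A]);d=np.diff(Q,axis=0)/30
print(np.c_[A[1:],-d[:,0],-d[:,1]].round(2).tolist())   # tool y=-locker y; tool z=-z => both negate
E
```

```text
time_s: 4.4
ee_pos: [0.4963, -0.0184, 0.0891]
tool_rot: [1.0, 0.011, -0.0, -0.0]
contact_force: [-0.2, 0.9, -0.7]
grip_width: -0.0
gripper_force: 0.0
turn [-0.  0.  0.] shift [ 0.05 -0.13  0.  ] at [ 0.4963 -0.0184  0.0891] t 4.4
[[0.08, -0.11, -0.27], [0.15, -0.07, -0.26], [0.23, -0.04, -0.25], [0.31, -0.0, -0.24], [0.38, 0.03, -0.22], [0.46, 0.06, -0.21], [0.53, 0.1, -0.19], [0.61, 0.13, -0.17], [0.69, 0.16, -0.15], [0.76, 0.2, -0.13], [0.84, 0.23, -0.11], [0.92, 0.25, -0.08], [0.99, 0.28, -0.06], [1.07, 0.31, -0.04], [1.14, 0.33, -0.02], [1.22, 0.35, 0.01], [1.3, 0.37, 0.03], [1.37, 0.39, 0.05], [1.45, 0.41, 0.08]]
```

```bash
python3 - <<'E'
from h import *
a=optics.read_camera('scene')['img'][170:310,240:420,::-1];b=optics.read_camera('wrist')['img'][:,:,::-1]
cv2.imwrite('pics/m1.png',np.hstack([cv2.resize(a,(400,311)),cv2.resize(b,(400,300)).copy() if 0 else cv2.copyMakeBorder(cv2.resize(b,(400,300)),0,11,0,0,0)]))
E
```

```text
(no output)
```

View pics/m1.png

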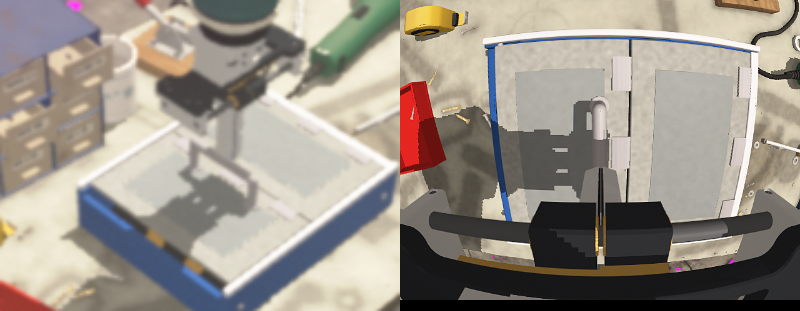

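```bash
python3 - <<'E'
from h import *
c=optics.read_camera('scene');o=readout.get_obs();print(o['ee_pos'],o['grip_width'])
im=c['img'][:,:,::-1].copy()
b0,b1=proj(c,L2W((-42,30,108))),proj(c,L2W((42,30,108)));t=proj(c,o['ee_pos']);g=proj(c,o['ee_pos']+[0,0,.019])
S=6;x0,y0=300,190
crop=cv2.resize(im[y0:y0+85,x0:x0+66],None,fx=S,fy=S,interpolation=cv2.INTER_CUBIC)
f=lambda p:tuple(int(round((a-b+.5)*S)) for a,b in zip(p,(x0,y0)))
cv2.line(crop,f(b0),f(b1),(0,0,255),1);cv2.circle(crop,f(t),4,(0,255,0),-1);cv2.circle(crop,f(g),4,(255,0,255),-1)
w=optics.read_camera('wrist');wc=cv2.resize(w['img'][120:460,240:410,::-1],None,fx=1.5,fy=1.5)
H=510;crop=crop[:H];wc=wc[:H]
cv2.imwrite('pics/m2.png',np.hstack([crop,wc]));print(crop.shape,wc.shape)
m=(P:=cloud(c))[215:270,315:365].reshape(-1,3);l=W2L(m);k=(l[:,2]>98)&(l[:,2]<120)&(abs(l[:,0])<60)&(abs(l[:,1]-30)<30);print(np.histogram(l[k][:,1],12),np.histogram(l[k][:,0],8))
E
```

```text
[ 0.49623702 -0.01846346  0.08901505] 0.0006737217731353143
(510, 396, 3) (510, 255, 3)
(array([ 4,  3,  6, 16, 12, 15, 19, 32, 30, 17,  7, 10]), array([20.91187904, 22.13480844, 23.35773784, 24.58066724, 25.80359664,
       27.02652604, 28.24945544, 29.47238484, 30.69531424, 31.91824364,
       33.14117304, 34.36410243, 35.58703183])) (array([33, 22, 21, 16, 17, 17, 19, 26]), array([-52.23952553, -38.71311484, -25.18670415, -11.66029347,
         1.86611722,  15.3925279 ,  28.91893859,  42.44534928,
        55.97175996]))
```

View pics/m2.png

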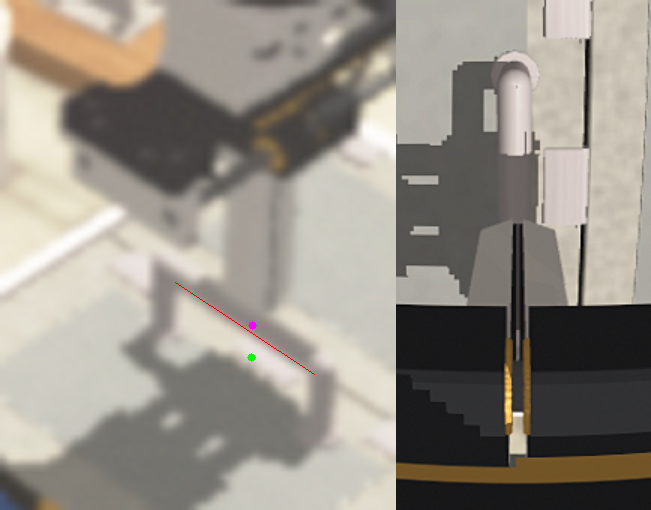

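```bash
python3 - <<'E'
from h import *
c=optics.read_camera('scene');P=cloud(c)
for v in range(222,258,2): print(v,[W2L(P[v,u]).round(0).astype(int).tolist() for u in (338,342,346)])
E
```

```text
222 [[2, 39, 187], [-11, 39, 195], [-9, 21, 183]]
224 [[1, 39, 181], [-9, 36, 185], [-12, 25, 181]]
226 [[2, 38, 173], [-12, 39, 182], [-9, 20, 170]]
228 [[4, 36, 164], [-9, 35, 172], [-10, 21, 164]]
230 [[4, 36, 158], [-10, 36, 166], [-10, 21, 157]]
232 [[2, 38, 153], [-11, 37, 161], [-10, 21, 151]]
234 [[0, 39, 148], [-7, 32, 148], [-9, 19, 142]]
236 [[1, 38, 140], [-11, 36, 147], [-11, 20, 137]]
238 [[-1, 40, 136], [-11, 35, 139], [-10, 19, 129]]
240 [[9, 29, 116], [-11, 35, 132], [-10, 18, 121]]
242 [[5, 33, 114], [-5, 28, 117], [26, -23, 66]]
244 [[32, 3, 71], [-6, 29, 112], [-16, 24, 115]]
246 [[28, 7, 69], [-10, 33, 110], [-21, 30, 115]]
248 [[22, 14, 70], [12, 8, 73], [-23, 32, 110]]
250 [[18, 17, 67], [8, 12, 70], [1, 4, 70]]
252 [[9, 27, 72], [5, 15, 67], [-5, 11, 71]]
254 [[6, 29, 68], [0, 21, 67], [-8, 14, 68]]
256 [[-1, 37, 71], [-6, 27, 68], [-17, 23, 72]]
```

```bash
python3 -m pendant '[[0,0,0,0,0,0,0.6],[0,0,0,0,0,0,0.6],[0,0,0,0,0,0,0.6],[0,0,0,0,0,0,0.6],[0,0,0,0,0,0,0.6],[0,0,0,0,0,0,0.6],[0,0,0,0,0,0,0.6],[0,0,0,0,0,0,0.6]]'; python3 - <<'E'
from h import *
c=optics.read_camera('scene');P=cloud(c);l=W2L(P)
im=c['img'][185:285,290:390,::-1];cv2.imwrite('pics/m3.png',cv2.resize(im,None,fx=6,fy=6,interpolation=cv2.INTER_CUBIC))
w=optics.read_camera('side');cv2.imwrite('pics/m3s.png',cv2.resize(w['img'][200:300,270:400,::-1],None,fx=6,fy=6))
m=(abs(l[...,0])<15)&(l[...,1]>30)&(l[...,1]<90)&(l[...,2]>76)&(l[...,2]<180); q=l[m]
print('front finger',np.histogram(q[:,2],10),q[q[:,1]>40].min(0) if (q[:,1]>40).any() else '')
E
```

```text
time_s: 5.45
ee_pos: [0.4963, -0.0184, 0.0891]
tool_rot: [1.0, 0.011, -0.0, -0.0]
contact_force: [-0.2, 0.4, -0.9]
grip_width: 0.0563
gripper_force: 0.0
front finger (array([12,  8,  6, 14, 17, 21, 18, 20, 16, 14]), array([107.27277562, 114.47522549, 121.67767537, 128.88012524,
       136.08257512, 143.28502499, 150.48747487, 157.68992475,
       164.89237462, 172.0948245 , 179.29727437])) [-14.2996027   50.81041044 119.96851896]
```

View pics/m3.png

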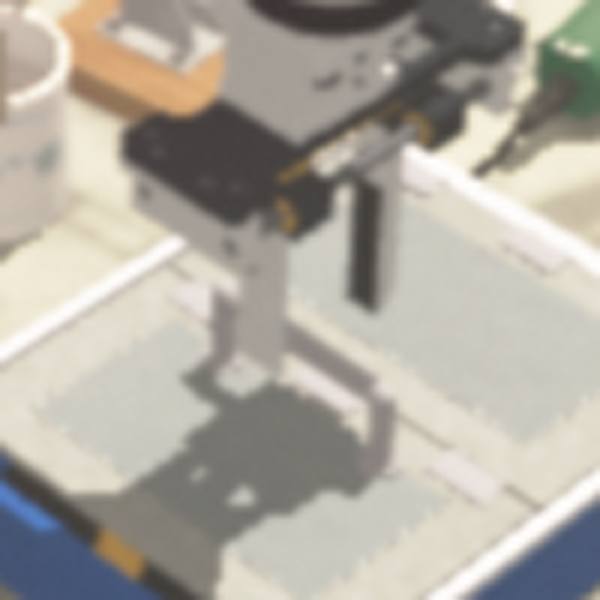

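```bash
python3 -m pendant '[[0,0,0,0,-0.08,0.5,0.6],[0,0,0,0,0,0.4,0.6],[0,0,0,0,0,0,0.6],[0,0,0,0,0,0,0.6]]'; python3 - <<'E'
from h import *
c=optics.read_camera('scene');P=cloud(c);l=W2L(P)
m=(abs(l[...,0])<15)&(l[...,1]>43)&(l[...,1]<90)&(l[...,2]>78)&(l[...,2]<180); q=l[m]
print('front finger',np.histogram(q[:,2],10),q.min(0))
E
```

```text
time_s: 5.95
ee_pos: [0.4961, -0.016, 0.062]
tool_rot: [1.0, 0.011, -0.0, -0.0]
contact_force: [0.5, -0.3, 0.7]
grip_width: 0.0564
gripper_force: 0.0
front finger (array([ 8, 16, 20, 23, 16, 19, 13, 11, 12, 10]), array([ 94.78954013, 102.91394563, 111.03835113, 119.16275663,
       127.28716213, 135.41156763, 143.53597313, 151.66037862,
       159.78478412, 167.90918962, 176.03359512])) [-14.76568546  54.740305    94.78954013]
```

```bash
python3 -m pendant '[[0,0,0,0,0,0.1,0.6],[0,0,0,0,0,0,0],[0,0,0,0,0,0,0],[0,0,0,0,0,0,0],[0,0,0,0,0,0,0],[0,0,0,0,0,0,0],[0,0,0,0,0,0,0],[0,0,0,0,0,0,0]]' 30
```

```text
time_s: 6.8
ee_pos: [0.4962, -0.0172, 0.0591]
tool_rot: [1.0, 0.011, -0.0, 0.001]
contact_force: [0.1, -7.6, 1.6]
grip_width: 0.0111
gripper_force: 30.0
```

```bash
python3 -m pendant '[[0,0,0,0,0,-0.27,0],[0,0,0,0,-0.07,-0.26,0],[0,0,0,0,-0.04,-0.25,0],[0,0,0,0,0,-0.24,0],[0,0,0,0,0.03,-0.22,0],[0,0,0,0,0.06,-0.21,0],[0,0,0,0,0.1,-0.19,0],[0,0,0,0,0.13,-0.17,0],[0,0,0,0,0.16,-0.15,0],[0,0,0,0,0,0,0]]'; python3 - <<'E'
from h import *
o=readout.get_obs()
from scipy.optimize import minimize_scalar
print(W2L(o['ee_pos'])+[0,0,49])
E
```

```text
time_s: 7.8
ee_pos: [0.4967, -0.0267, 0.1184]
tool_rot: [1.0, 0.011, 0.0, -0.0]
contact_force: [-0.7, 3.7, 4.7]
grip_width: 0.011
gripper_force: 30.0
[ -1.25086648  17.87204499 167.44148998]
```

```bash
python3 -m pendant '[[0,0,0,0,0.18,-0.13,0],[0,0,0,0,0.22,-0.11,0],[0,0,0,0,0.25,-0.08,0],[0,0,0,0,0.28,-0.06,0],[0,0,0,0,0.31,-0.04,0],[0,0,0,0,0.33,-0.02,0],[0,0,0,0,0.35,0.01,0],[0,0,0,0,0.37,0.03,0],[0,0,0,0,0.39,0.05,0],[0,0,0,0,0.41,0.08,0],[0,0,0,0,0.1,0.02,0],[0,0,0,0,0,0,0]]'; python3 - <<'E'
from h import *
o=readout.get_obs()
print(W2L(o['ee_pos'])+[0,0,49])
c=optics.read_camera('scene');P=cloud(c);l=W2L(P)
m=(abs(l[...,0])<110)&(l[...,1]>-150)&(l[...,1]<-60)&(l[...,2]>75)&(l[...,2]<215);q=l[m]
for z in range(80,210,20): k=q[abs(q[:,2]-z)<8];print(z,np.percentile(k[:,1],[5,50,95]).round() if len(k) else '')
E
```

```text
time_s: 9.0
ee_pos: [0.4988, -0.1196, 0.1254]
tool_rot: [1.0, 0.012, -0.0, -0.002]
contact_force: [-1.3, 18.1, 3.4]
grip_width: 0.011
gripper_force: 30.0
[ -1.20013714 -75.08231555 174.39606782]
80 [-142. -105. -101.]
100 [-140. -107. -102.]
120 [-139. -109. -106.]
140 [-137. -112. -107.]
160 [-130. -114.  -81.]
180 [-120. -113.  -68.]
200 [-134. -120.  -67.]
```

```bash
python3 -m pendant '[[0,0,0,0,-0.1,0,0],[0,0,0,0,0,0,0.28],[0,0,0,0,0,0,0.28],[0,0,0,0,0,0,0.28],[0,0,0,0,0,0,0.28],[0,0,0,0,0,-0.5,0.28],[0,0,0,0,0,-0.8,0.28],[0,0,0,0,0,-0.9,0.28],[0,0,0,0,-0.8,-0.9,0.28],[0,0,0,0,-1,0,0.28],[0,0,0,0,-1,0,0.28],[0,0,0,0,-1,0,0.28],[0,0,0,0,-1,0,0.28],[0,0,0,0,0,0,0.28],[0,0,0,0,0,0,0.28]]'; python3 - <<'E'
from h import *
o=readout.get_obs();print(W2L(o['ee_pos']))
c=optics.read_camera('scene');P=cloud(c);l=W2L(P)
m=(abs(l[...,0])<110)&(l[...,1]>-150)&(l[...,1]<-60)&(l[...,2]>75)&(l[...,2]<215);q=l[m]
for z in range(80,210,30): k=q[abs(q[:,2]-z)<8];print(z,np.percentile(k[:,1],[5,50,95]).round() if len(k) else '')
w=optics.read_camera('wrist');print(w['camera_matrix'].round(1).tolist(),w['view'].round(3).tolist())
# pins from wrist: fisheye depth -> world
d=w['depth'];K=w['camera_matrix'];v,u=np.mgrid[:480,:640];x=(u-K[0,2])/K[0,0];y=(v-K[1,2])/K[1,1];r=np.hypot(x,y)+1e-9;s=np.tan(r)/r
Q=np.stack([x*s*d,y*s*d,d],-1);T=np.linalg.inv(w['view']);lw=W2L(Q@T[:3,:3].T+T[:3,3])
np.save('lw.npy',lw)
for nm,LL,dd in(('wrist',lw,d),('scene',l,c['depth'])):
  for px in(-34,34):
    for py in(20,65,110):
      k=LL[(dd>0)&(abs(LL[...,0]-px)<14)&(abs(LL[...,1]-py)<14)&(LL[...,2]>14)&(LL[...,2]<62)]
      if len(k)<5: print(nm,px,py,len(k));continue
      zt=np.percentile(k[:,2],97);t=k[k[:,2]>zt-4];print(nm,px,py,len(k),'ztop',zt.round(1),'c',t[:,:2].mean(0).round(1),(t.min(0)+t.max(0))[:2].round(1)/2)
cv2.imwrite('pics/w1.png',w['img'][:,:,::-1])
E
```

```text
time_s: 10.55
ee_pos: [0.4953, 0.0241, 0.2183]
tool_rot: [1.0, 0.012, -0.0, 0.0]
contact_force: [0.7, -1.0, -0.6]
grip_width: 0.0263
gripper_force: 0.0
[ -1.52099046  68.69231908 218.32340675]
80 [-143. -104. -100.]
110 [-137. -107. -104.]
140 [-135. -111. -107.]
170 [-120. -114.  -72.]
200 [-134. -121. -114.]
[[371.6, 0.0, 320.7], [0.0, 371.6, 232.2], [0.0, 0.0, 1.0]] [[0.021, -1.0, 0.0, 0.012], [-0.964, -0.02, 0.265, 0.44], [-0.265, -0.006, -0.964, 0.562], [0.0, 0.0, 0.0, 1.0]]
wrist -34 20 243 ztop 55.0 c [-26.6  19.7] [-27.05  19.55]
wrist -34 65 285 ztop 55.2 c [-30.9  61.4] [-31.35  60.9 ]
wrist -34 110 205 ztop 55.5 c [-25.6 105.1] [-25.7 104.7]
wrist 34 20 200 ztop 39.5 c [41.5 15.5] [41.1 15.6]
wrist 34 65 230 ztop 55.1 c [36.4 61.3] [35.8  61.05]
wrist 34 110 245 ztop 39.6 c [ 37.2 108.9] [ 36.85 109.  ]
scene -34 20 91 ztop 56.5 c [-28.5  20.4] [-29.8   20.05]
scene -34 65 89 ztop 55.9 c [-33.6  63.7] [-35.6  64.6]
scene -34 110 83 ztop 55.4 c [-29.3 106.9] [-29.15 108.7 ]
scene 34 20 61 ztop 41.5 c [40.2 16.8] [40.75 17.1 ]
scene 34 65 82 ztop 57.6 c [34.4 62.9] [34.45 62.4 ]
scene 34 110 58 ztop 41.4 c [ 36.3 109.4] [ 37.4  109.15]
```

View pics/w1.png

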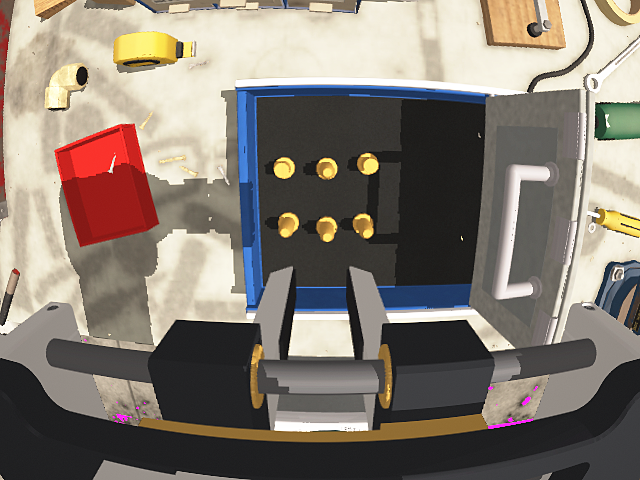

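```bash
python3 - <<'E'
from h import *
l=np.load('lw.npy')
m=(abs(l[...,0])<60)&(abs(l[...,1]-68)<45)&(l[...,2]>225)&(l[...,2]<300);v,u=np.nonzero(m);q=l[m];print(len(q),q.min(0).round(1),q.max(0).round(1))
for a,b in((225,240),(240,250),(250,260),(260,275)):
  k=q[(q[:,2]>a)&(q[:,2]<b)]
  if len(k): print(a,len(k),k.min(0).round(1),k.max(0).round(1))
k=q[:,2]<q[:,2].min()+6;print(u[k].min(),u[k].max(),v[k].min(),v[k].max())
E
```

```text
3243 [ -9.8  41.7 245.6] [  9.4  93.  300. ]
240 95 [ -9.5  49.4 245.6] [  8.6  86.1 250. ]
250 421 [ -9.3  42.3 250. ] [  9.   92.8 260. ]
260 783 [ -9.3  42.3 260. ] [  9.3  92.8 275. ]
279 360 267 300
```

```bash
python3 - <<'E'
from h import *
print(readout.get_obs()['joints'].round(2))
c=optics.read_camera('scene');P=cloud(c);q=P[180:260,180:345].reshape(-1,3)
k=q[(q[:,2]>.085)&(q[:,2]<.3)&(q[:,1]<.35)&(q[:,1]>-.15)&(q[:,0]<.95)&(q[:,0]>.6)];print(np.percentile(k[:,0],[1,5,50]),k[:,1].min(),len(k))
E
```

```text
[ 0.27  0.17 -0.42  1.87  0.08  1.12 -1.73]
[0.684166   0.68939151 0.73576381] -0.14903383370355683 5584
```

```bash
python3 -m pendant '[[0,0,-0.98,0,0,0,0.28],[0,0,-0.98,0,0,0,0.28],[0,0,-0.98,0,0,0,0.28],[0,0,-0.98,0,0,0,0.28],[0,0,-0.98,0,0,0,0.28],[0,0,-0.98,0,0,0,0.28],[0,0,-0.98,0,0,0,0.28],[0,0,-0.98,0,0,0,0.28],[0,0,-0.98,0,0,0,0.28],[0,0,-0.98,0,0,0,0.28],[0,0,-0.98,0,0,0,0.28],[0,0,-0.98,0,0,0,0.28],[0,0,-0.98,0,0,0,0.28],[0,0,-0.98,0,0,0,0.28],[0,0,-0.98,0,0,0,0.28],[0,0,-0.98,0,0,0,0.28],[0,0,-0.98,0,0,0,0.28],[0,0,-0.98,0,0,0,0.28],[0,0,-0.98,0,0,0,0.28],[0,0,-0.98,0,0,0,0.28]]'; python3 -m pendant '[[0,0,0,0.35,0.4,0.5,0.28],[0,0,0,0.35,0.4,0.5,0.28],[0,0,0,0.35,0.3,0.5,0.28],[0,0,0,0.33,0.14,0.5,0.28],[0,0,0,0,0,0.5,0.28],[0,0,0,0,0,0,0.28],[0,0,0,0,0,0,0.28]]'; cat >> h.py <<'E'
def wristL():
    w=optics.read_camera('wrist');d=w['depth'];K=w['camera_matrix'];v,u=np.mgrid[:480,:640];x=(u-K[0,2])/K[0,0];y=(v-K[1,2])/K[1,1];r=np.hypot(x,y)+1e-9;s=np.tan(r)/r
    Q=np.stack([x*s*d,y*s*d,d],-1);T=np.linalg.inv(w['view']);return w,W2L(Q@T[:3,:3].T+T[:3,3]),d
def fingers(l):
    e=W2L(readout.get_obs()['ee_pos']);f=l[(abs(l[...,0]-e[0])<60)&(abs(l[...,1]-e[1])<60)&(l[...,2]>e[2]+16)&(l[...,2]<e[2]+55)]
    return e,f.min(0),f.max(0)
def disc(l,px,py,z0=34,z1=45):
    k=l[(abs(l[...,0]-px)<14)&(abs(l[...,1]-py)<14)&(l[...,2]>z0)&(l[...,2]<z1)];return len(k),k.mean(0),k.min(0),k.max(0)
E
python3 - <<'E'
from h import *
w,l,d=wristL();print(*[a.round(1) for a in fingers(l)]);n,*r=disc(l,37,109);print(n,*[a.round(1) for a in r])
n,*r=disc(l,41,16);print(n,*[a.round(1) for a in r])
E
```

```text
time_s: 12.7
ee_pos: [0.4954, 0.0231, 0.2183]
tool_rot: [0.7, 0.715, -0.0, -0.0]
contact_force: [0.1, 0.4, -0.5]
grip_width: 0.0266
gripper_force: 0.0
time_s: 13.4
ee_pos: [0.5316, 0.0653, 0.1435]
tool_rot: [0.7, 0.714, -0.0, -0.0]
contact_force: [-0.9, 0.3, -0.6]
grip_width: 0.0263
gripper_force: 0.0
[ 36.  109.2 144. ] [ 10.6  99.9 170.8] [ 61.2 118.9 199. ]
256 [ 36.7 109.5  38.1] [ 28.9 100.6  34.1] [ 43.8 117.2  39.8]
213 [41.7 16.5 37.9] [34.6  7.9 34. ] [48.9 23.8 39.9]
```

```bash
python3 -m pendant '[[0,0,0,0,0.02,0.7,0.28],[0,0,0,0,0,0.9,0.28],[0,0,0,0,0,0.9,0.28],[0,0,0,0,0,0.9,0.28],[0,0,0,0,0,0.8,0.28],[0,0,0,0,0,0.5,0.28],[0,0,0,0,0,0.3,0.28],[0,0,0,0,0,0.15,0.28],[0,0,0,0,0,0,0.28]]'; python3 -m pendant '[[0,0,0,0,0,0,0],[0,0,0,0,0,0,0],[0,0,0,0,0,0,0],[0,0,0,0,0,0,0],[0,0,0,0,0,0,0]]' 20
```

```text
time_s: 14.35
ee_pos: [0.5325, 0.0662, -0.0109]
tool_rot: [0.7, 0.714, 0.0, 0.0]
contact_force: [-0.5, -0.5, -0.1]
grip_width: 0.0264
gripper_force: 0.0
time_s: 14.85
ee_pos: [0.5329, 0.0663, -0.0104]
tool_rot: [0.7, 0.714, 0.0, 0.0]
contact_force: [0.0, -1.4, 6.9]
grip_width: 0.0153
gripper_force: 20.0
```

```bash
python3 -m pendant '[[0,0,0,0,0,-0.3,0],[0,0,0,0,0,-0.8,0],[0,0,0,0,0,-0.9,0],[0,0,0,0,0,-0.9,0],[0,0,0,0.3,0,-0.9,0],[0,0,0,0.9,0.02,-0.4,0],[0,0,0,0.9,0.1,0,0],[0,0,0,0.9,0.1,0,0],[0,0,0,0.9,0,0,0],[0,0,0,0.9,0,0,0],[0,0,0,0.9,0,0,0],[0,0,0,0.9,0,0,0],[0,0,0,0.8,0,0,0],[0,0,0,0.37,0,0,0],[0,0,0,0,0,0,0],[0,0,0,0,0,0,0]]'; python3 - <<'E'
from h import *
w,l,d=wristL();im=w['img'].astype(int);red=(im[...,0]>110)&(im[...,1]<70)&(im[...,2]<70)&(d>0)
th=np.deg2rad(11.9)-0;Pw=np.stack([*( (lambda q:(C[0]+q[...,0]/1e3*np.cos(YAW)-q[...,1]/1e3*np.sin(YAW),C[1]+q[...,0]/1e3*np.sin(YAW)+q[...,1]/1e3*np.cos(YAW)))(l)),l[...,2]],-1)
k=Pw[red&(Pw[...,2]>28)&(Pw[...,2]<45)];print(len(k),cv2.minAreaRect(k[:,:2].astype(np.float32)));fl=Pw[red&(Pw[...,2]<12)];print(len(fl),np.median(fl,0),fl.min(0),fl.max(0))
print(readout.get_obs()['ee_pos'],*[a.round(1) for a in fingers(l)]); cv2.imwrite('pics/w2.png',w['img'][:,:,::-1])
E
```

```text
time_s: 16.45
ee_pos: [0.5345, 0.2983, 0.1149]
tool_rot: [0.7, 0.714, -0.0, 0.0]
contact_force: [0.3, -0.4, -0.7]
grip_width: 0.0156
gripper_force: 20.0
2869 ((0.6411823034286499, 0.3861438035964966), (0.4729718863964081, 0.14985570311546326), 35.9223747253418)
14753 [0.51448924 0.29903493 4.33264051] [ 4.41262265e-01  1.10723748e-01 -7.91325977e+02] [ 1.81994371  0.50062528 11.98080195]
[0.53466646 0.29797083 0.11492771] [ 43.9 341.6 114.9] [ 23.8 332.7 131.3] [ 63.8 352.8 169.9]
```

View pics/w2.png

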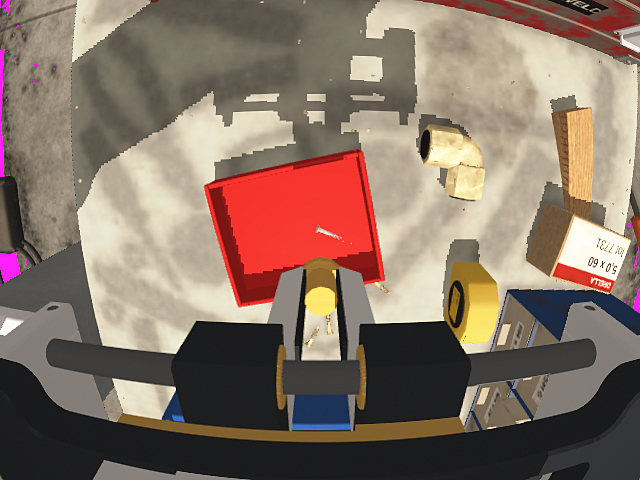

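```bash
python3 -m pendant '[[0,0,0,0,0,0.7,0],[0,0,0,0,0,0.9,0],[0,0,0,0,0,0.9,0],[0,0,0,0,0,0.8,0],[0,0,0,0,0,0.5,0],[0,0,0,0,0,0.25,0],[0,0,0,0,0,0.12,0],[0,0,0,0,0,0,0],[0,0,0,0,0,0,0.28],[0,0,0,0,0,0,0.28],[0,0,0,0,0,0,0.28],[0,0,0,0,0,-0.2,0.28],[0,0,0,0,0,-0.6,0.28],[0,0,0,0,0,-0.9,0.28],[0,0,0,0,0,-0.9,0.28],[0,0,0,0,0,-0.9,0.28],[0,0,0,0,0,-0.9,0.28],[0,0,0,0,0,-0.7,0.28]]'; python3 - <<'E'
from h import *
w,l,d=wristL();n,*r=disc(l,44,342,30,42);print(n,[a.round(1) for a in r]);to(L2W((41.7,16.3,143)))
E
```

```text
time_s: 18.3
ee_pos: [0.5345, 0.2999, 0.1461]
tool_rot: [0.7, 0.714, 0.001, 0.0]
contact_force: [0.1, 0.2, -0.5]
grip_width: 0.0266
gripper_force: 0.0
253 [array([ 43.9, 342.9,  36. ]), array([ 36.4, 333.9,  30.2]), array([ 51.4, 350.5,  38.2])]
turn [0. 0. 0.] shift [-10.94  -0.09   0.17] at [0.5356 0.3008 0.1491] t 18.35
```

```bash
python3 -m pendant '[[0,0,0,-0.6,-0.09,0,0.28],[0,0,0,-0.9,0,0,0.28],[0,0,0,-1,0,0,0.28],[0,0,0,-1,0,0,0.28],[0,0,0,-1,0,0,0.28],[0,0,0,-1,0,0,0.28],[0,0,0,-1,0,0,0.28],[0,0,0,-1,0,0,0.28],[0,0,0,-1,0,0,0.28],[0,0,0,-1,0,0,0.28],[0,0,0,-0.9,0,0,0.28],[0,0,0,-0.5,0,0,0.28],[0,0,0,0,0,0,0.28],[0,0,0,0,0,0,0.28]]'; python3 - <<'E'
from h import *
w,l,d=wristL();print(*[a.round(1) for a in fingers(l)])
n,*r=disc(l,41,16);print(n,*[a.round(1) for a in r])
E
```

```text
time_s: 19.75
ee_pos: [0.5381, -0.0265, 0.1432]
tool_rot: [0.7, 0.714, 0.0, 0.0]
contact_force: [-0.1, 0.1, 0.6]
grip_width: 0.0263
gripper_force: 0.0
[ 40.2  17.6 143.1] [ 15.1   8.  169.5] [ 65.6  27.  198.1]
254 [41.5 15.7 38.2] [33.6  7.6 34.2] [48.4 22.8 40.3]
```

```bash
python3 -m pendant '[[0,0,0,-0.06,0.03,0.7,0.28],[0,0,0,0,0,0.9,0.28],[0,0,0,0,0,0.9,0.28],[0,0,0,0,0,0.9,0.28],[0,0,0,0,0,0.8,0.28],[0,0,0,0,0,0.5,0.28],[0,0,0,0,0,0.3,0.28],[0,0,0,0,0,0.13,0.28],[0,0,0,0,0,0,0.28],[0,0,0,0,0,0,0],[0,0,0,0,0,0,0],[0,0,0,0,0,0,0],[0,0,0,0,0,0,0],[0,0,0,0,0,0,0]]' 20; python3 - <<'E'
from h import *
to([0.487,0.290,0.115])
E
```

```text
time_s: 21.2
ee_pos: [0.5396, -0.0294, -0.0104]
tool_rot: [0.7, 0.714, 0.0, 0.0]
contact_force: [-1.2, 0.5, 7.8]
grip_width: 0.0154
gripper_force: 20.0
turn [0. 0. 0.] shift [10.68 -1.54 -4.18] at [ 0.5396 -0.0294 -0.0104] t 21.2
```

```bash
python3 -m pendant '[[0,0,0,0,0,-0.3,0],[0,0,0,0,0,-0.8,0],[0,0,0,0,0,-0.9,0],[0,0,0,0,0,-0.9,0],[0,0,0,0.3,0,-0.9,0],[0,0,0,0.9,-0.14,-0.38,0],[0,0,0,1,-0.2,0,0],[0,0,0,1,-0.2,0,0],[0,0,0,1,-0.2,0,0],[0,0,0,1,-0.2,0,0],[0,0,0,1,-0.2,0,0],[0,0,0,1,-0.2,0,0],[0,0,0,1,-0.2,0,0],[0,0,0,1,0,0,0],[0,0,0,1,0,0,0],[0,0,0,0.48,0,0,0],[0,0,0,0,0,0,0],[0,0,0,0,0,0,0]]'; python3 - <<'E'
from h import *
to([0.487,0.290,-0.011])
E
```

```text
time_s: 23.0
ee_pos: [0.4866, 0.2891, 0.1143]
tool_rot: [0.7, 0.714, -0.0, 0.0]
contact_force: [0.5, 0.0, -0.0]
grip_width: 0.0151
gripper_force: 20.0
turn [0. 0. 0.] shift [0.03 0.02 4.18] at [0.4866 0.2891 0.1143] t 23.0
```

```bash
python3 -m pendant '[[0,0,0,0,0,0.7,0],[0,0,0,0,0,0.9,0],[0,0,0,0,0,0.9,0],[0,0,0,0,0,0.8,0],[0,0,0,0,0,0.5,0],[0,0,0,0,0,0.25,0],[0,0,0,0,0,0.12,0],[0,0,0,0,0,0,0],[0,0,0,0,0,0,0.28],[0,0,0,0,0,0,0.28],[0,0,0,0,0,0,0.28],[0,0,0,0,0,-0.2,0.28],[0,0,0,0,0,-0.6,0.28],[0,0,0,0,0,-0.9,0.28],[0,0,0,0,0,-0.9,0.28],[0,0,0,0,0,-0.9,0.28],[0,0,0,0,0,-0.9,0.28],[0,0,0,0,0,-1,0.28],[0,0,0,0,0,-1,0.28],[0,0,0,0,0,-1,0.28]]'; python3 - <<'E'
from h import *
w,l,d=wristL();n,*r=disc(l,44,342,30,42);print(n,[a.round(1) for a in r]);n,*r=disc(l,-4,334,30,42);print(n,[a.round(1) for a in r])
to(L2W((0,-72,240)),YAW)
a=w['img'][:,:,::-1];b=optics.read_camera('scene')['img'][140:360,180:440,::-1]
cv2.imwrite('pics/f1.png',np.hstack([cv2.resize(a,(400,300)),cv2.resize(b,(400,300))]))
E
```

```text
time_s: 25.0
ee_pos: [0.4862, 0.2901, 0.213]
tool_rot: [0.7, 0.714, 0.0, 0.0]
contact_force: [0.3, -0.1, -0.3]
grip_width: 0.0262
gripper_force: 0.0
182 [array([ 43.7, 342.4,  35.9]), array([ 36.7, 334.4,  30.1]), array([ 50.6, 350.1,  38. ])]
177 [array([ -4.3, 336.3,  36. ]), array([-11.8, 329. ,  30. ]), array([  3. , 344.2,  38.4])]
turn [ 0.03 -0.08 19.61] shift [ 0.11 13.6  -0.74] at [0.4877 0.2915 0.2177] t 25.05
```

View pics/f1.png

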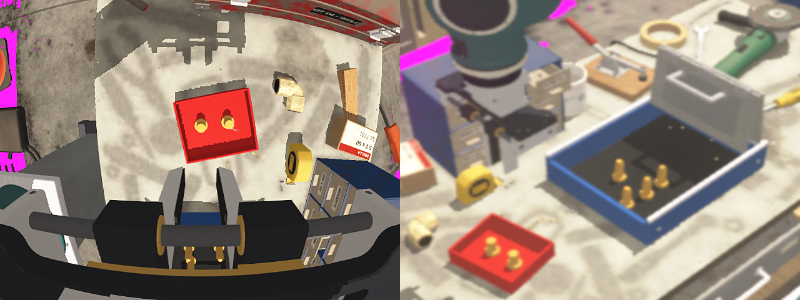

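```bash
python3 -m pendant '[[0,0,0.98,0,0,-0.4,0.32],[0,0,0.98,0,0,-0.4,0.32],[0,0,0.98,0,0,0,0.32],[0,0,0.98,0,0,0,0.32],[0,0,0.98,0,0,0,0.32],[0,0,0.98,0,0,0,0.32],[0,0,0.98,0,0,0,0.32],[0,0,0.98,0,0,0,0.32],[0,0,0.98,0,0,0,0.32],[0,0,0.98,0,0,0,0.32],[0,0,0.98,0,0,0,0.32],[0,0,0.98,0,0,0,0.32],[0,0,0.98,0,0,0,0.32],[0,0,0.98,0,0,0,0.32],[0,0,0.98,0,0,0,0.32],[0,0,0.98,0,0,0,0.32],[0,0,0.98,0,0,0,0.32],[0,0,0.98,0,0,0,0.32],[0,0,0.98,0,0,0,0.32],[0,0,0.98,0,0,0,0.32]]';python3 -m pendant '[[0,0,0,0,0.6,0,0.32],[0,0,0,0,1,0,0.32],[0,0,0,0,1,0,0.32],[0,0,0,0,1,0,0.32],[0,0,0,0,1,0,0.32],[0,0,0,0,1,0,0.32],[0,0,0,0,1,0,0.32],[0,0,0,0,1,0,0.32],[0,0,0,0,1,0,0.32],[0,0,0,0,0,0,0.32],[0,0,0,0,0,0,0.32]]'; python3 - <<'E'
from h import *
w,l,d=wristL();print(*[a.round(1) for a in fingers(l)])
k=l[(abs(l[...,0])<30)&(l[...,1]>-95)&(l[...,1]<-50)&(l[...,2]>165)&(l[...,2]<195)];print('bar',len(k),k.mean(0),k.min(0),k.max(0))
print(readout.get_obs()['joints'].round(2));to(L2W((0,-72,240)),YAW)
E
```

```text
time_s: 27.1
ee_pos: [0.4862, 0.2901, 0.235]
tool_rot: [1.0, 0.01, -0.0, 0.0]
contact_force: [0.2, 0.1, -0.4]
grip_width: 0.0305
gripper_force: 0.0
time_s: 28.2
ee_pos: [0.4921, 0.0321, 0.2351]
tool_rot: [1.0, 0.011, -0.0, -0.0]
contact_force: [0.7, 0.6, 0.1]
grip_width: 0.03
gripper_force: 0.0
[ -4.5  77.5 235.1] [-12.5  48.9 262.6] [  6.1 103.3 290.1]
bar 1017 [  0.74220718 -72.55022831 179.58398656] [-29.99069709 -81.47202895 171.73738766] [ 29.98786928 -67.81065934 183.65964029]
[ 0.11  0.13 -0.26  1.85  0.04  1.16 -1.71]
turn [-0.    0.    0.01] shift [ 0.15  4.98 -0.16] at [0.4921 0.0328 0.2351] t 28.25
```

```bash
python3 -m pendant '[[0,0,0,0.15,0.97,0,0.32],[0,0,0,0,1,0,0.32],[0,0,0,0,1,0,0.32],[0,0,0,0,1,0,0.32],[0,0,0,0,0.7,0,0.32],[0,0,0,0,0.3,0,0.32],[0,0,0,0,0,0,0.32],[0,0,0,0,0,0,0.32],[0,0,0,0,0,0,0.32]]'; python3 - <<'E'
from h import *
w,l,d=wristL();print(*[a.round(1) for a in fingers(l)])
k=l[(l[...,0]<38)&(l[...,0]>10)&(l[...,1]>-95)&(l[...,1]<-50)&(l[...,2]>165)&(l[...,2]<195)];print('bar',len(k),k.mean(0),k.min(0),k.max(0))
to(L2W((0,-73,126)),YAW)
E
```

```text
time_s: 29.15
ee_pos: [0.5003, -0.1153, 0.2351]
tool_rot: [1.0, 0.012, -0.0, -0.0]
contact_force: [-0.5, 0.3, 0.5]
grip_width: 0.0299
gripper_force: 0.0
[  0.4 -71.  235.2] [ -7.8 -98.6 262.8] [ 11.2 -44.4 290.2]
bar 612 [ 24.31256245 -74.80064162 180.21413456] [ 10.0623898  -80.93863609 174.95459897] [ 37.94717107 -69.29503414 183.34025325]
turn [-0.   -0.    0.03] shift [-0.01  0.07  3.64] at [ 0.5003 -0.1155  0.2352] t 29.2
```

```bash
python3 -m pendant '[[0,0,0,0,0.1,0.5,0.32],[0,0,0,0,0,0.8,0.32],[0,0,0,0,0,0.8,0.32],[0,0,0,0,0,0.8,0.32],[0,0,0,0,0,0.5,0.32],[0,0,0,0,0,0.2,0.32],[0,0,0,0,0,0,0.32],[0,0,0,0,0,0,0],[0,0,0,0,0,0,0],[0,0,0,0,0,0,0],[0,0,0,0,0,0,0],[0,0,0,0,0,0,0]]' 30
```

```text
time_s: 30.4
ee_pos: [0.5006, -0.1193, 0.1278]
tool_rot: [1.0, 0.011, 0.0, -0.0]
contact_force: [-1.2, 5.5, 6.5]
grip_width: 0.011
gripper_force: 30.0
```

```bash
python3 -m pendant '[[0,0,0,0,-0.41,-0.08,0],[0,0,0,0,-0.39,-0.05,0],[0,0,0,0,-0.37,-0.03,0],[0,0,0,0,-0.35,-0.01,0],[0,0,0,0,-0.33,0.02,0],[0,0,0,0,-0.31,0.04,0],[0,0,0,0,-0.28,0.06,0],[0,0,0,0,-0.25,0.08,0],[0,0,0,0,-0.23,0.11,0],[0,0,0,0,-0.2,0.13,0],[0,0,0,0,-0.16,0.15,0],[0,0,0,0,-0.13,0.17,0],[0,0,0,0,0,0,0]]'; python3 - <<'E'
from h import *
print(W2L(readout.get_obs()['ee_pos'])+[0,0,48])
a=.53;print(-140+170*np.cos(a)+48*np.sin(a),60+110*np.sin(a)+48*np.cos(a))
E
```

```text
time_s: 31.7
ee_pos: [0.4971, -0.0174, 0.1084]
tool_rot: [1.0, 0.011, -0.001, 0.0]
contact_force: [0.1, -5.9, -9.3]
grip_width: 0.0109
gripper_force: 30.0
[ -0.59383886  27.16293387 156.44825181]
30.94280236534202 157.0234069172417
```

```bash
python3 -m pendant '[[0,0,0,0,-0.1,0.19,0],[0,0,0,0,-0.06,0.21,0],[0,0,0,0,-0.03,0.22,0],[0,0,0,0,0,0.24,0],[0,0,0,0,0.04,0.25,0],[0,0,0,0,0.07,0.26,0],[0,0,0,0,0.1,0.25,0],[0,0,0,0,0,0.08,0],[0,0,0,0,0,0,0]]'
```

```text
time_s: 32.6
ee_pos: [0.4974, -0.0171, 0.0579]
tool_rot: [1.0, 0.012, -0.001, -0.0]
contact_force: [-2.6, 5.0, -4.7]
grip_width: 0.0113
gripper_force: 30.0
```

```bash
python3 -m pendant '[[0,0,0,0,0,0.1,0],[0,0,0,0,0,0,0],[0,0,0,0,0,0,0]]'
```

```text
time_s: 32.9
ee_pos: [0.4978, -0.0174, 0.0564]
tool_rot: [1.0, 0.011, -0.0, -0.0]
contact_force: [-10.8, 4.2, 19.4]
grip_width: 0.011
gripper_force: 30.0
```

```bash
python3 -m pendant '[[0,0,0,0,0,0,0.6],[0,0,0,0,0,0,0.6],[0,0,0,0,0,0,0.6],[0,0,0,0,0,0,0.6],[0,0,0,0,0,0,0.6],[0,0,0,0,0,-0.4,0.6],[0,0,0,0,0,-0.8,0.6],[0,0,0,0,0,-1,0.6],[0,0,0,0,0,-1,0.6],[0,0,0,0,0,-1,0.6],[0,0,0,0,0,-1,0.6],[0,0,0,0,0,-1,0.6],[0,0,0,0,0,-1,0.6],[0,0,0,0,0,0,0.6],[0,0,0,0,0,0,0.6]]'; python3 - <<'E'
from h import *
w,l,d=wristL()
for y in(-120,-70,-10,60,120):
  k=l[(abs(l[...,0]-70)<25)&(abs(l[...,1]-y)<8)&(l[...,2]<120)];print(y,len(k),np.median(k[:,2]).round(1))
a=w['img'][:,:,::-1];b=optics.read_camera('scene')['img'][140:360,180:440,::-1]
cv2.imwrite('pics/f2.png',np.hstack([cv2.resize(a,(400,300)),cv2.resize(b,(400,300))]))
E
```

```text
time_s: 34.4
ee_pos: [0.4979, -0.0181, 0.2722]
tool_rot: [1.0, 0.011, 0.001, 0.0]
contact_force: [-1.2, -0.3, -1.0]
grip_width: 0.0564
gripper_force: 0.0
-120 555 68.7
-70 618 69.0
-10 636 68.2
60 635 68.9
120 617 68.3
```

View pics/f2.png

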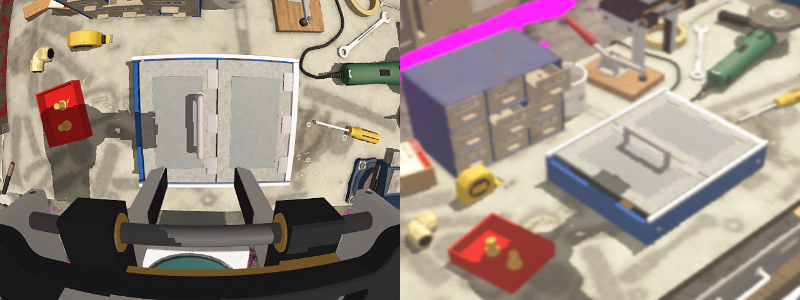

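```bash
python3 -c "from rig import order; print(order.close_job())"
```

```text
the job is handed in; nothing more can be done
None
```

The job is done and handed in at about 34 s: the door was folded right back, both short pins are standing in the red tray, the door is shut flat again, the four full-length pins were standing when last seen before it was shut, and the tape measure, screwdriver and elbow were not touched.

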